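Unplug a relay from its tight test socket and hold it just clear

TASK

The plug-in relay on the small steel test stand has finished its run and I want to see its blades: turn the bar knob until the hold-down finger is well off the relay's foot, then rock the relay from side to side, a few degrees each way along the line of its two blades, until the tight clips let go. A straight yank would pick up the whole stand, which must stay standing on the table where it is, as must the spare relay and the small things around it. Finish still holding the relay upright, straight above its socket with the blades just clear of it, by no more than 2 cm.

Things in the scene. Friction and masses are not known exactly. Their poses are not given: they have to be found in the camera images.
- stand: Loose test stand, 3 kg: grey steel plate 120 (x) x 210 (y) mm on rubber feet, plate top 20 mm above the table. Origin: centre of its underside. Socket centred at stand (0, -30) mm, bar knob at (0, 52), four terminals 46 mm high at y = -90. Not fastened: it weighs 29 N, while drawing both blades at once takes about 45 N, so a straight pull lifts the stand.
- socket_mouth (a point): Centre of the black socket's top face (42 x 68 mm), 46 mm above the table; axes as the stand's. Two slots 17 mm either side in y; in each, two brass leaves spring against a blade's flat faces (from +x and -x) from 1.5 to 17 mm below the top: about 22 N of friction per blade. About 2 mm of play at each blade edge lets the seated relay tip 0.2 rad to +y or -y before it stops.
- hold_down (a joint): Angle of hold-down finger and knob about their upright pillar, rad, + anticlockwise from above, stops at -1.75 and 1.75, friction 0.06 N m, stays as left. At 0 (start within 0.2) the steel finger (54 mm from the axis, 13 wide, 57.5 to 64.5 mm above the table) points to stand -y, its last 6 mm 2.5 mm above the relay's foot, and keeps the relay down; past 0.75 either way it is off the foot.
- knob_grip (a point): On the knob's axis at the height to grip, 91.5 mm above the table. The black bar grip is 11 mm thick, 44 mm long, 28 mm high (73.5 to 101.5 mm above the table), its length parallel to the finger. Site axes turn with the knob: y along the bar, the finger points to -y.
- relay: The relay in the socket, 0.22 kg: aluminium can 34 (x) x 48 (y) x 60 mm (9 to 69 mm above its origin) on a black foot 36 x 68 x 6 mm and a 30 mm wide, 3 mm high boss; two brass blades (3 x 10 mm, at y = -17 and 17) reach 12 mm below the origin. Origin: centre of the boss's underside, on the socket's top when seated; axes then the stand's. Tipping it about x to one side draws the other side's blade.
- relay_grip (a point): Point on the relay's own axis, 45 mm above its origin, 24 mm below the can's top, the height to grip.
- blade_a (a point): Centre of the lower end of the relay's blade at its y = -17 mm, 12 mm below its origin (12 mm below the socket's top when seated).
- blade_b (a point): The same for the blade at the relay's y = +17 mm.
- spare_relay: A second relay of the same make, lying on its side on the table beside the stand's -y end, blades in view; not to be used. Origin: centre of its boss's underside.
- screwdriver: Screwdriver 196 mm long, 27 mm thick, lying behind the stand; leave it.
- fuse_tin: Flat closed tin 60 x 85 x 18 mm on the table beside the stand's +y end; leave it.
- coax_a: Coaxial adapter 34 x 16 x 14 mm on the table in front of the stand; leave it.
- coax_b: A second such adapter in front of the stand; leave it.
Not all that is in view belongs to the job. Leave any turquoise look-alike of the relay alone.

How it is judged:
By the outcome, as a careful person would: the job done as asked, in the order asked, and still so for the second after the job is handed in, while the arm keeps its last pose, push and grip.
It also fails if it takes over 54 s, if anything falls off the work surface, if the arm or the gripper's body presses on something with over 40 N, if the wrist force passes 120 N, or if a joint passes its speed limit or range.

ROBOT

A 6-joint arm with a two-finger parallel gripper is mounted at the origin on a cart in front of the work surface, level with it; the furniture and walls round the work are solid. World frame = base frame: x ahead of the robot, y to its left, z up, the work surface at z = 0. Lengths are in m, angles in rad, forces in N, time in s.
With the tool pointing down it reaches from about 0.425 to 0.95 m from the base axis. Payload 3.5 kg.
Tool frame: the origin (TCP) lies at the very end of the fingers, on their centre line; the grasp point (between the pads) lies ctrl.tcp_to_grasp behind it (ctrl.tcp_to_grasp is the distance from the TCP to the grasp point, in m); z points along the fingers, y is the line along which they close (so a half turn about z gives the same grasp; the last joint's range is limited). The gripper opens to 85 mm and grips with 20 to 120 N. Pads are 22 mm wide; open, the fingers measure 114 mm over their backs; the gripper's body (76 mm by 85 mm) begins 54 mm behind the grasp point. The pads swing forward as they close: fully open they stand 13 mm farther back than shut.
Start: joints at [1.168, 0.286, 1.577, -0, 1.279, -0.15], TCP at [0.169, 0.654, 0.231] pointing down, gripper open.
Joint ranges: [-2.77, 2.77], [-0.9, 2.22], [0.21, 2.48], [-1.53, 4.67], [0.24, 2.81], [-2.84, 2.84]. Speed limits (rad/s): [2.79, 2.79, 3.14, 3.14, 3.14, 3.14].

INTERFACE

Orientations are given as a unit quaternion [x, y, z, w].
In Python, from plant import ctrl gives the robot as it stands.
- The arm moves only by the shell command python3 -m inch 'ROWS' [FORCE]. ROWS is JSON, a list of rows, each an object with "slide": the shift along the tool's x, y, z in cm, a list of three; "turn": the turn about the tool's z in rad; "grip": the finger opening in cm, from 0 to 8.54. A call has 1 to 20 rows; each row is the pose to reach, as a shift and turn from the pose commanded when the call began, along the tool's axes at that moment; what a row does not reach only later rows make up. A row lasts 1/10 s, in which the tool goes at most 50 mm and 8.59 degrees, less where a joint would pass 70% of its speed; a pose out of reach is approached as far as the arm can. A call with a gripper value outside its range is refused whole. The fingers move at their own pace and stop on an object; FORCE is the grip in N (left out, the last holds). Time passes only in rows, so rows that repeat a pose let the fingers close. It gives the time, the measured TCP pose, the force, the opening and the grip force at its end, in the units of the state.
- ctrl.get_state(): the state, without advancing time (a new reading comes with each control period).
- ctrl.read_camera(name): name is "scene" or "top" or "wrist"; returns (picture, depth): 420x560x3 uint8, red, green, blue; 420x560 float32, m along the optical axis (not along the pixel's ray), 0 where there is no reading.
- ctrl.camera_info(name): a dict with "K" (3x3 intrinsics, pixels), "D" ([k1, k2, p1, p2, k3] as OpenCV has them; the pictures are not rectified), "camera_from_world" (4x4, takes a point from world to camera coordinates); the wrist camera has in their place "T_tool_cam" (4x4, takes a point from camera to tool coordinates, whose origin is the TCP and whose axes are the flange's). Camera axes: x right, y down, z forward; pixel columns grow to the right and rows downward; lengths in m; the calibration is good to about 2 mm. A picture is of the moment at which its call begins: read the wrist's pose just before it. camera_info takes no time and is no camera call.
- ctrl.sign_off(): hands the job in; it is judged then, once.
The state is a dict: "time": time; "qpos": joint angles; "dq": joint speeds; "joint_efforts": joint torques, N m; "eef_pos": TCP position; "tcp_rot": TCP orientation; "contact_force": force on the tool from outside, world axes, zero at the start; "wrist_torque": the same for the moment, N m; "opening": opening from 0.0 (shut) to 1.0 (fully open); "finger_force": force on a finger pad.
Only numpy, scipy, OpenCV 4.12 (cv2) and the standard library are available. Lean on these libraries where they do the work, as an engineer would, in place of code of your own. Each camera call takes 0.05 s, during which the arm holds its last target. There are 200 camera calls.

## Working session

There is one attempt and no reset: what is moved stays moved. The work goes in short steps, Python scripts to look and compute and a shell command to move; the robot and the scene stay as the last step left them, time stands still between calls to the robot, and variables do not carry over. Pictures are saved under pics/ and viewed, at most 10 in all, crops included, and the job is handed in when it is done.

```bash
ls; mkdir -p pics
python3 - <<'E'
from plant import ctrl
import cv2,numpy as np
s=ctrl.get_state(); print({k:np.round(v,3).tolist() for k,v in s.items()}, ctrl.tcp_to_grasp)
for n in("scene","top"):
    p,d=ctrl.read_camera(n); np.savez(f"pics/{n}0.npz",p=p,d=d); cv2.imwrite(f"pics/{n}0.png",p[:,:,::-1])
    print({k:np.round(v,4).tolist() for k,v in ctrl.camera_info(n).items()})
print({k:np.round(v,4).tolist() for k,v in ctrl.camera_info("wrist").items()})
E
```

```text
pics
{'time': 0.0, 'qpos': [1.168, 0.287, 1.578, 0.0, 1.279, -0.15], 'dq': [0.0, 0.0, -0.0, -0.0, 0.002, -0.001], 'joint_efforts': [-0.001, -40.597, -29.263, -0.0, 0.006, 0.0], 'eef_pos': [0.169, 0.653, 0.23], 'tcp_rot': [0.126, 0.992, -0.001, -0.0], 'contact_force': [1.204, -1.175, -0.854], 'wrist_torque': [-0.058, 0.002, -0.035], 'finger_force': 0.0, 'opening': 0.998} 0.0187
{'K': [[513.0978, 0.0, 274.083], [0.0, 513.0978, 216.1007], [0.0, 0.0, 1.0]], 'D': [-0.0218, 0.0, 0.0, 0.0, 0.0], 'camera_from_world': [[-0.8657, -0.5006, -0.0073, 0.5974], [-0.346, 0.6088, -0.7139, 0.1295], [0.3618, -0.6155, -0.7002, 0.9983], [0.0, 0.0, 0.0, 1.0]]}
{'K': [[385.3638, 0.0, 279.257], [0.0, 385.3638, 208.9236], [0.0, 0.0, 1.0]], 'D': [0.0284, 0.0, 0.0, 0.0, 0.0], 'camera_from_world': [[0.0225, -0.9997, -0.005, 0.2213], [-0.9965, -0.022, -0.0806, 0.5506], [0.0804, 0.0068, -0.9967, 0.8696], [0.0, 0.0, 0.0, 1.0]]}
{'K': [[301.5277, 0.0, 286.4228], [0.0, 301.5277, 205.4908], [0.0, 0.0, 1.0]], 'D': [-0.0439, 0.0, 0.0, 0.0, 0.0], 'T_tool_cam': [[-0.0013, -0.9611, -0.2762, 0.0692], [1.0, -0.001, -0.0012, -0.001], [0.0009, -0.2762, 0.9611, -0.143], [0.0, 0.0, 0.0, 1.0]]}
```

View pics/scene0.png

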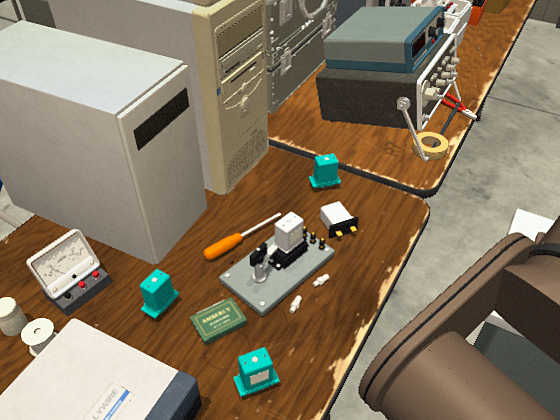

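View pics/top0.png

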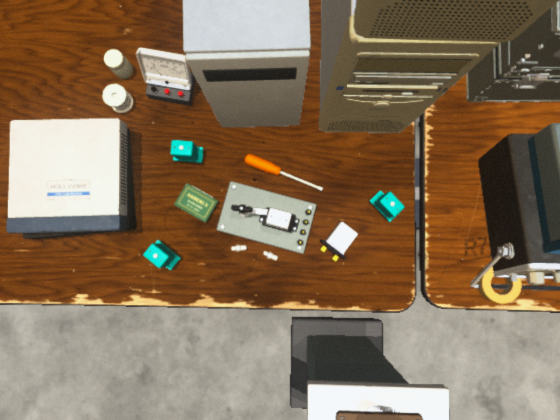

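Scene picture: the seated relay is the white can at (289,232), with the knob at (262,255). The spare lies at (338,216), and the turquoise look-alikes are at (326,170), (158,293) and (257,372). In the top view the relay is at (280,217), the knob at (243,210), the spare at (342,237) and the look-alikes at (186,151), (388,204) and (162,254). By the description, the wanted one is the aluminium can standing upright on the grey plate.

```bash
cat > h.py <<'E'
from plant import ctrl
import cv2,numpy as np
from scipy.spatial.transform import Rotation as R
def cam_pose(n,s=None):
    c=ctrl.camera_info(n)
    if n=="wrist":
        T=np.eye(4);T[:3,:3]=R.from_quat(s["tcp_rot"]).as_matrix();T[:3,3]=s["eef_pos"]
        W=T@np.array(c["T_tool_cam"])
    else: W=np.linalg.inv(np.array(c["camera_from_world"]))
    return np.array(c["K"]),np.array(c["D"]),W
def cloud(n,d,s=None):
    K,D,W=cam_pose(n,s); h,w=d.shape
    u=np.stack(np.meshgrid(np.arange(w),np.arange(h)),-1).reshape(-1,1,2).astype(float)
    r=cv2.undistortPoints(u,K,D)[:,0]
    P=np.c_[r,np.ones(len(r))]*d.reshape(-1,1)
    return (P@W[:3,:3].T+W[:3,3]).reshape(h,w,3)
def ray(n,uv,z,s=None):
    K,D,W=cam_pose(n,s)
    r=cv2.undistortPoints(np.array(uv,float).reshape(-1,1,2),K,D)[:,0]
    v=np.c_[r,np.ones(len(r))]@W[:3,:3].T; o=W[:3,3]
    return o+v*((z-o[2])/v[:,2])[:,None]
def proj(n,P,s=None):
    K,D,W=cam_pose(n,s); M=np.linalg.inv(W)
    return cv2.projectPoints(np.array(P,float).reshape(-1,1,3),cv2.Rodrigues(M[:3,:3])[0],M[:3,3],K,D)[0][:,0]
def rect(xy):
    (c,sz,a)=cv2.minAreaRect(xy.astype(np.float32)); b=cv2.boxPoints((c,sz,a))
    e=[b[1]-b[0],b[2]-b[1]]; l=max(e,key=np.linalg.norm)
    return np.round(c,4),np.round(sz,4),round(float(np.arctan2(l[1],l[0])),3)
E
python3 - <<'E'
from h import *
for n in("top","scene"):
    f=np.load(f"pics/{n}0.npz"); C=cloud(n,f["d"]); p=f["p"].astype(int)
    print(n,ray(n,[[280,217],[243,210]] if n=="top" else [[289,218],[262,245]],.1).round(3).tolist())
    ctr=ray("top",[[268,216]],.02)[0]
    near=(np.linalg.norm(C[...,:2]-ctr[:2],axis=-1)<.16)&(f["d"]>0)
    for nm,lo,hi in(("can",.108,.125),("knob",.094,.106),("plate",.013,.027),("table",-.01,.008)):
        m=near&(C[...,2]>lo)&(C[...,2]<hi)
        if nm=="plate": m&=(abs(p.max(-1)-p.min(-1))<30)&(p.mean(-1)>70)
        m=m.astype(np.uint8)
        if nm=="plate": m=cv2.morphologyEx(m,cv2.MORPH_OPEN,np.ones((3,3)))
        k,l,st,ce=cv2.connectedComponentsWithStats(m)
        for i in np.argsort(-st[1:,4])[:3]+1:
            q=C[l==i]; 
            if len(q)>6: print(nm,st[i,4],rect(q[:,:2]),q[:,2].mean().round(4),q[:,:2].mean(0).round(4))
f=np.load("pics/top0.npz");a=cv2.resize(f["p"][165:270,200:370],None,fx=4,fy=4,interpolation=3)
g=np.load("pics/scene0.npz");b=cv2.resize(g["p"][190:320,200:370],None,fx=4,fy=4,interpolation=3)
cv2.imwrite("pics/crop1.png",cv2.resize(np.vstack([a,b])[:,:,::-1],None,fx=.63,fy=.63))
E
```

```text
top [[0.522, 0.231, 0.1], [0.535, 0.31, 0.1]]
can 369 (array([0.5209, 0.234 ]), array([0.0478, 0.0337]), 1.318) 0.114 [0.5207 0.2339]
knob 105 (array([0.5407, 0.3139]), array([0.0431, 0.0109]), 1.475) 0.1006 [0.5405 0.3133]
plate 3573 (array([0.5276, 0.2632]), array([0.2098, 0.1188]), 1.329) 0.0196 [0.5274 0.2676]
table 8564 (array([0.5284, 0.2577]), array([0.3153, 0.3188]), -0.14) -0.0004 [0.5204 0.2541]
scene [[0.533, 0.213, 0.1], [0.542, 0.299, 0.1]]
can 368 (array([0.5207, 0.2352]), array([0.0489, 0.0356]), 1.319) 0.1143 [0.5194 0.2378]
knob 142 (array([0.5405, 0.3144]), array([0.0451, 0.0118]), 1.521) 0.1001 [0.5396 0.3163]
knob 134 (array([0.5122, 0.2433]), array([0.0554, 0.0273]), 0.76) 0.1 [0.5147 0.2472]
plate 3167 (array([0.5273, 0.2643]), array([0.2114, 0.1213]), 1.328) 0.02 [0.5184 0.298 ]
plate 58 (array([0.571 , 0.2204]), array([0.0144, 0.029 ]), -1.046) 0.0196 [0.5704 0.2205]
plate 27 (array([0.5075, 0.1735]), array([0.0064, 0.0216]), -1.11) 0.0202 [0.5087 0.1721]
table 7914 (array([0.5119, 0.2668]), array([0.318, 0.283]), 1.191) 0.0004 [0.4924 0.2831]
table 607 (array([0.6566, 0.1993]), array([0.1777, 0.0378]), 1.192) 0.0002 [0.6561 0.1976]
```

View pics/crop1.png

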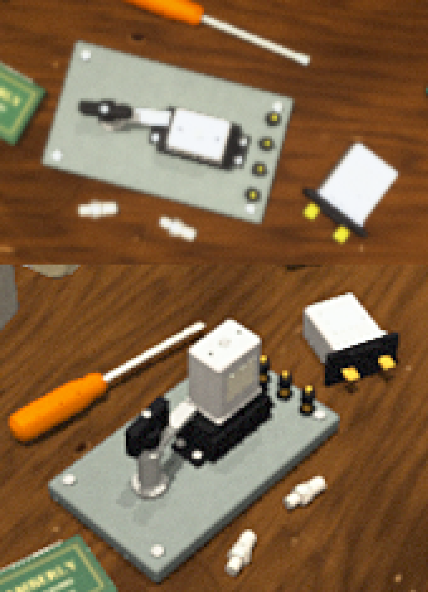

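The crop confirms the choice: an aluminium can in the black socket on the grey plate, with the finger over its foot and the bar knob next to it. From the measurements, stand yaw ≈ -0.245, socket at (0.5205, 0.2346), knob at (0.540, 0.314), and the bar at about +0.17 rad. I'm setting out for the knob.

```bash
python3 -m inch '[{"slide":[-44.4,-23.6,5],"turn":1.4,"grip":5},{"slide":[-44.4,-23.6,5],"turn":1.4,"grip":5},{"slide":[-44.4,-23.6,5],"turn":1.4,"grip":5},{"slide":[-44.4,-23.6,5],"turn":1.4,"grip":5},{"slide":[-44.4,-23.6,5],"turn":1.4,"grip":5},{"slide":[-44.4,-23.6,5],"turn":1.4,"grip":5},{"slide":[-44.4,-23.6,5],"turn":1.4,"grip":5},{"slide":[-44.4,-23.6,5],"turn":1.4,"grip":5},{"slide":[-44.4,-23.6,5],"turn":1.4,"grip":5},{"slide":[-44.4,-23.6,5],"turn":1.4,"grip":5},{"slide":[-44.4,-23.6,5],"turn":1.4,"grip":5},{"slide":[-44.4,-23.6,5],"turn":1.4,"grip":5},{"slide":[-44.4,-23.6,5],"turn":1.4,"grip":5},{"slide":[-44.4,-23.6,5],"turn":1.4,"grip":5},{"slide":[-44.4,-23.6,5],"turn":1.4,"grip":5}]'
cat > look.py <<'E'
from h import *
import sys
s=ctrl.get_state(); p,d=ctrl.read_camera("wrist"); n=sys.argv[1]
Rm=R.from_quat(s["tcp_rot"]).as_matrix()
print("t",s["time"],"tcp",np.round(s["eef_pos"],4),"yaw_y",np.arctan2(Rm[1,1],Rm[0,1]).round(3),"q",np.round(s["qpos"],2),"F",np.round(s["contact_force"],1))
C=cloud("wrist",d,s)
near=(np.linalg.norm(C[...,:2]-[.5275,.2637],axis=-1)<.14)&(d>0)
for nm,lo,hi in(("can",.107,.135),("knob",.095,.106),):
    m=(near&(C[...,2]>lo)&(C[...,2]<hi)).astype(np.uint8)
    k,l,st,ce=cv2.connectedComponentsWithStats(m)
    for i in np.argsort(-st[1:,4])[:2]+1:
        q=C[l==i]
        if len(q)>20: print(nm,st[i,4],ce[i].round(),rect(q[:,:2]),q[:,2].mean().round(4))
def loc(w): 
    v=np.array(w)-s["eef_pos"]; return (Rm.T@v*100).round(2)
print("to knob grip (tool cm)",loc([.540,.3141,.0915-.0187]),"to relay",loc([.5206,.2346,.091-.0187]))
cv2.imwrite(f"pics/{n}.png",p[:,:,::-1])
np.savez(f"pics/{n}.npz",p=p,d=d)
E
python3 look.py w1
```

```text
time: 1.6
eef_pos: [0.5387, 0.3153, 0.1816]
tcp_rot: [0.735, 0.678, 0.0, -0.0]
contact_force: [0.2, -0.3, -0.5]
opening: 0.584
finger_force: 0.0
t 1.6 tcp [0.5387 0.3153 0.1816] yaw_y -0.08 q [0.37 0.22 1.75 0.   1.17 0.45] F [ 0.2 -0.3 -0.5]
can 2196 [273. 310.] (array([0.5215, 0.2334]), array([0.0485, 0.0344]), 1.324) 0.1148
knob 748 [289. 212.] (array([0.5416, 0.3129]), array([0.0433, 0.0104]), 1.487) 0.1014
knob 268 [277. 280.] (array([0.5269, 0.2546]), array([0.0048, 0.034 ]), -0.25) 0.1006
to knob grip (tool cm) [-0.11  0.14 10.88] to relay [-8.19 -1.16 10.92]
```

View pics/w1.png

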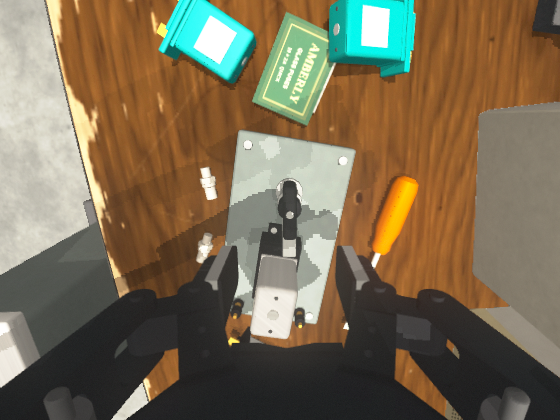

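The wrist view shows the bar knob at (289,205) between the fingers, and the relay can at (273,295). I'll descend and close on the bar.

```bash
python3 -m inch '[{"slide":[-0.15,0.2,4],"turn":0,"grip":5},{"slide":[-0.15,0.2,8],"turn":0,"grip":5},{"slide":[-0.15,0.2,10.5],"turn":0,"grip":5},{"slide":[-0.15,0.2,10.8],"turn":0,"grip":5},{"slide":[-0.15,0.2,10.8],"turn":0,"grip":0.6},{"slide":[-0.15,0.2,10.8],"turn":0,"grip":0.6},{"slide":[-0.15,0.2,10.8],"turn":0,"grip":0.6},{"slide":[-0.15,0.2,10.8],"turn":0,"grip":0.6},{"slide":[-0.15,0.2,10.8],"turn":0,"grip":0.6},{"slide":[-0.15,0.2,10.8],"turn":0,"grip":0.6}]' 40
```

```text
time: 2.65
eef_pos: [0.5409, 0.3133, 0.0757]
tcp_rot: [0.736, 0.678, -0.0, -0.001]
contact_force: [-5.5, 1.0, 3.3]
opening: 0.122
finger_force: 42.4
```

```bash
python3 -m inch '[{"slide":[0,-0.05,0],"turn":-0.1,"grip":0.6},{"slide":[0,-0.05,0],"turn":-0.2,"grip":0.6},{"slide":[0,-0.05,0],"turn":-0.3,"grip":0.6},{"slide":[0,-0.05,0],"turn":-0.4,"grip":0.6},{"slide":[0,-0.05,0],"turn":-0.5,"grip":0.6},{"slide":[0,-0.05,0],"turn":-0.6,"grip":0.6},{"slide":[0,-0.05,0],"turn":-0.7,"grip":0.6},{"slide":[0,-0.05,0],"turn":-0.8,"grip":0.6},{"slide":[0,-0.05,0],"turn":-0.9,"grip":0.6},{"slide":[0,-0.05,0],"turn":-1.0,"grip":0.6},{"slide":[0,-0.05,0],"turn":-1.1,"grip":0.6},{"slide":[0,-0.05,0],"turn":-1.2,"grip":0.6},{"slide":[0,-0.05,0],"turn":-1.25,"grip":0.6},{"slide":[0,-0.05,0],"turn":-1.25,"grip":0.6}]'; python3 look.py w2
```

```text
time: 4.05
eef_pos: [0.5415, 0.3136, 0.0757]
tcp_rot: [0.2, 0.98, 0.001, 0.001]
contact_force: [-3.8, 2.6, 2.9]
opening: 0.12
finger_force: 42.4
t 4.05 tcp [0.5415 0.3136 0.0757] yaw_y 1.168 q [ 0.36  0.35  1.81  0.    0.99 -0.81] F [-3.8  2.6  2.9]
can 10027 [144. 309.] (array([0.5249, 0.2603]), array([0.1025, 0.031 ]), 1.346) 0.1197
can 4184 [353. 309.] (array([0.5499, 0.3349]), array([0.0386, 0.0257]), 1.197) 0.1272
knob 2867 [286. 274.] (array([0.5408, 0.3129]), array([0.0354, 0.0363]), -1.169) 0.1012
knob 1443 [120. 277.] (array([0.5079, 0.2404]), array([0.0498, 0.0174]), 0.955) 0.1006
to knob grip (tool cm) [ 0.15 -0.02  0.29] to relay [-1.18 -8.09  0.32]
```

```bash
python3 -m inch '[{"slide":[0,0,0],"turn":0,"grip":3},{"slide":[0,0,0],"turn":0,"grip":3},{"slide":[0,0,0],"turn":0,"grip":3},{"slide":[0,0,-4],"turn":0,"grip":3},{"slide":[0,0,-8],"turn":0,"grip":3},{"slide":[0,0,-10],"turn":0,"grip":7},{"slide":[-1.2,-8.1,-10],"turn":1.414,"grip":7},{"slide":[-1.2,-8.1,-10],"turn":1.414,"grip":7},{"slide":[-1.2,-8.1,-10],"turn":1.414,"grip":7},{"slide":[-1.2,-8.1,-10],"turn":1.414,"grip":7},{"slide":[-1.2,-8.1,-10],"turn":1.414,"grip":7},{"slide":[-1.2,-8.1,-10],"turn":1.414,"grip":7},{"slide":[-1.2,-8.1,-10],"turn":1.414,"grip":7},{"slide":[-1.2,-8.1,-10],"turn":1.414,"grip":7},{"slide":[-1.2,-8.1,-10],"turn":1.414,"grip":7},{"slide":[-1.2,-8.1,-10],"turn":1.414,"grip":7},{"slide":[-1.2,-8.1,-10],"turn":1.414,"grip":7},{"slide":[-1.2,-8.1,-10],"turn":1.414,"grip":7}]'; python3 look.py w3
```

```text
time: 5.9
eef_pos: [0.5204, 0.2329, 0.1732]
tcp_rot: [0.788, 0.615, -0.0, 0.0]
contact_force: [-0.5, 0.9, -0.1]
opening: 0.815
finger_force: 0.0
t 5.9 tcp [0.5204 0.2329 0.1732] yaw_y -0.245 q [ 0.24  0.11  1.89 -0.    1.14  0.49] F [-0.5  0.9 -0.1]
can 3052 [287. 217.] (array([0.5217, 0.2337]), array([0.0471, 0.034 ]), 1.326) 0.115
knob 1042 [286.  99.] (array([0.5413, 0.3122]), array([0.0113, 0.0441]), -0.405) 0.1014
knob 132 [287. 183.] (array([0.5272, 0.2559]), array([0.0013, 0.0313]), -0.241) 0.1009
to knob grip (tool cm) [ 8.36 -0.06 10.03] to relay [ 0.17 -0.02 10.09]
```

View pics/w3.png

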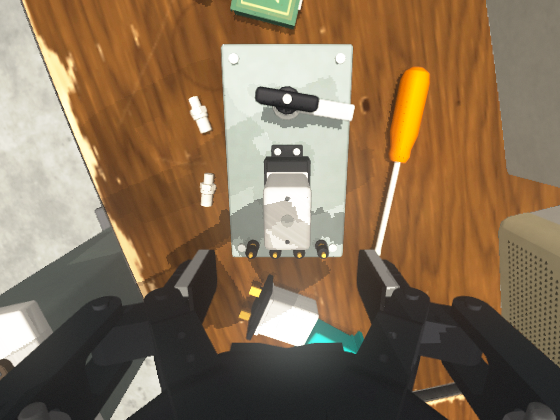

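The wrist view shows the finger pointing sideways at (340,108), clear of the foot, and the can at (287,217) centred between the fingers. I'll descend and grip it.

```bash
python3 -m inch '[{"slide":[0.15,0.05,4],"turn":0,"grip":7},{"slide":[0.15,0.05,8],"turn":0,"grip":7},{"slide":[0.15,0.05,10],"turn":0,"grip":7},{"slide":[0.15,0.05,10],"turn":0,"grip":7},{"slide":[0.15,0.05,10],"turn":0,"grip":2.5},{"slide":[0.15,0.05,10],"turn":0,"grip":2.5},{"slide":[0.15,0.05,10],"turn":0,"grip":2.5},{"slide":[0.15,0.05,10],"turn":0,"grip":2.5},{"slide":[0.15,0.05,10],"turn":0,"grip":2.5},{"slide":[0.15,0.05,10],"turn":0,"grip":2.5}]' 60
```

```text
time: 6.95
eef_pos: [0.5216, 0.2352, 0.0758]
tcp_rot: [0.788, 0.615, 0.001, -0.0]
contact_force: [-3.8, 0.3, 5.1]
opening: 0.389
finger_force: 61.7
```

```bash
python3 -m inch '[{"slide":[0.2,0,-0.05],"turn":0,"grip":2.5},{"slide":[0.4,0,-0.1],"turn":0,"grip":2.5},{"slide":[0.4,0,-0.1],"turn":0,"grip":2.5}]'; python3 -m inch '[{"slide":[0.2,0,-0.05],"turn":0,"grip":2.5},{"slide":[0.4,0,-0.1],"turn":0,"grip":2.5},{"slide":[0.4,0,-0.1],"turn":0,"grip":2.5}]'
```

```text
time: 7.25
eef_pos: [0.5218, 0.2355, 0.0758]
tcp_rot: [0.788, 0.616, -0.003, 0.002]
contact_force: [-4.7, -11.6, 6.8]
opening: 0.389
finger_force: 61.9
time: 7.55
eef_pos: [0.522, 0.2363, 0.076]
tcp_rot: [0.787, 0.617, -0.007, 0.004]
contact_force: [-4.8, -19.2, 6.2]
opening: 0.388
finger_force: 61.8
```

```bash
python3 -m inch '[{"slide":[0.15,0,0],"turn":0,"grip":2.5},{"slide":[0.3,0,0],"turn":0,"grip":2.5},{"slide":[0.3,0,0],"turn":0,"grip":2.5}]' 45; python3 -m inch '[{"slide":[0.15,0,0],"turn":0,"grip":2.5},{"slide":[0.3,0,-0.1],"turn":0,"grip":2.5},{"slide":[0.3,0,-0.1],"turn":0,"grip":2.5}]'
cat > tilt.py <<'E'
from h import *
import sys
# plate pose from top+scene, relay can faces tilt from scene cloud
ux=np.array([np.cos(-.245),np.sin(-.245)]);uy=np.array([-ux[1],ux[0]])
for n in("scene","top"):
    p,d=ctrl.read_camera(n); C=cloud(n,d); p=p.astype(int)
    L=C[...,:2]-[.5275,.2637]; X=L@ux; Y=L@uy; Z=C[...,2]
    m=(d>0)&(Z>.014)&(Z<.026)&(abs(X)<.09)&(abs(Y)<.14)&(abs(p.max(-1)-p.min(-1))<30)&(p.mean(-1)>70)
    m=cv2.morphologyEx(m.astype(np.uint8),cv2.MORPH_OPEN,np.ones((3,3)))
    k,l,st,ce=cv2.connectedComponentsWithStats(m); q=C[l==1+np.argmax(st[1:,4])]
    print(n,"plate",rect(q[:,:2]),"z",q[:,2].mean().round(4))
    cv2.imwrite(f"pics/{sys.argv[1]}_{n}.png",cv2.resize(p[150:330,180:400].astype(np.uint8),None,fx=3,fy=3)[:,:,::-1])
E
python3 tilt.py t1
```

```text
time: 7.85
eef_pos: [0.5223, 0.238, 0.0761]
tcp_rot: [0.787, 0.617, -0.008, 0.004]
contact_force: [-7.0, -21.7, 7.7]
opening: 0.391
finger_force: 62.0
time: 8.15
eef_pos: [0.5227, 0.2404, 0.0762]
tcp_rot: [0.787, 0.617, -0.009, 0.005]
contact_force: [-6.2, -23.8, 6.4]
opening: 0.387
finger_force: 61.7
scene plate (array([0.5286, 0.2637]), array([0.2118, 0.1225]), 1.332) z 0.0199
top plate (array([0.5276, 0.3631]), array([0.0883, 0.0385]), 0.193) z 0.0196
```

View pics/t1_scene.png

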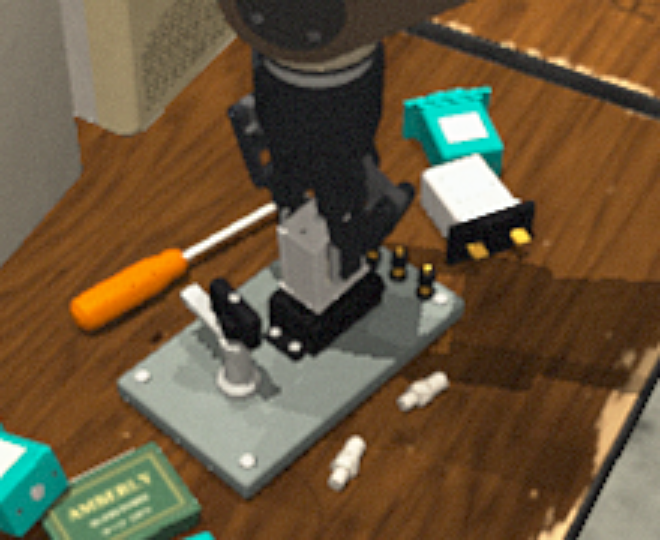

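The scene view shows the relay at (310,250) starting to tip toward the knob, with the stand unmoved. I'll carry on.

```bash
python3 -m inch '[{"slide":[0.1,0,-0.1],"turn":0,"grip":2.5},{"slide":[0.2,0,-0.3],"turn":0,"grip":2.5},{"slide":[0.3,0,-0.4],"turn":0,"grip":2.5},{"slide":[0.3,0,-0.4],"turn":0,"grip":2.5}]'; python3 -m inch '[{"slide":[0.05,0,-0.2],"turn":0,"grip":2.5},{"slide":[0.1,0,-0.4],"turn":0,"grip":2.5},{"slide":[0.1,0,-0.4],"turn":0,"grip":2.5}]'
```

```text
time: 8.65
eef_pos: [0.5226, 0.2441, 0.0765]
tcp_rot: [0.787, 0.616, -0.008, 0.004]
contact_force: [-0.2, -17.3, -10.5]
opening: 0.388
finger_force: 59.7
time: 8.95
eef_pos: [0.5196, 0.248, 0.0767]
tcp_rot: [0.788, 0.615, -0.008, -0.001]
contact_force: [-0.1, -6.3, -22.7]
opening: 0.393
finger_force: 58.6
```

```bash
python3 tilt.py t2; python3 look.py w4
python3 - <<'E'
import cv2,numpy as np
a=cv2.imread("pics/t2_scene.png");b=cv2.imread("pics/w4.png")
cv2.imwrite("pics/c2.png",np.hstack([a[100:440,80:500],cv2.resize(b,(453,340))])[:, :800])
E
```

```text
scene plate (array([0.5252, 0.2709]), array([0.2116, 0.1226]), 1.296) z 0.02
top plate (array([0.5262, 0.3706]), array([0.0858, 0.0371]), 0.204) z 0.0196
t 9.05 tcp [0.5195 0.248  0.0767] yaw_y -0.245 q [ 0.27  0.26  1.92 -0.01  0.98  0.52] F [  0.4  -6.3 -22.8]
can 16240 [292. 300.] (array([0.5213, 0.248 ]), array([0.0443, 0.1023]), -0.247) 0.1215
can 184 [153. 343.] (array([0.476 , 0.2546]), array([0.0127, 0.006 ]), 0.803) 0.1338
knob 3365 [290. 106.] (array([0.5399, 0.3193]), array([0.0109, 0.0444]), -0.427) 0.1014
knob 592 [287. 237.] (array([0.5251, 0.2673]), array([0.0045, 0.0334]), -0.205) 0.1008
to knob grip (tool cm) [6.91 0.38 0.3 ] to relay [-1.27  0.43  0.45]
```

View pics/c2.png

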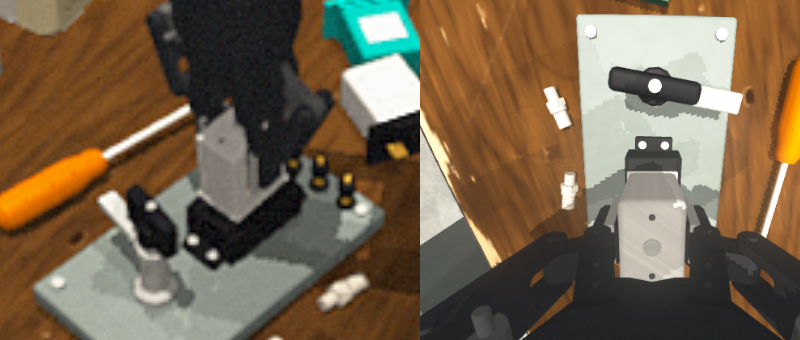

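The relay is tipped, but pulling up at the same time slid the stand about 7 mm toward +y. I'll re-grip more lightly and a bit higher, rock with almost no pull, and push the stand back as I go.

```bash
python3 -m inch '[{"slide":[-0.3,0,0.5],"turn":0,"grip":2.5},{"slide":[-0.5,0,0.7],"turn":0,"grip":4.5},{"slide":[-0.5,0,0.4],"turn":0,"grip":4.5},{"slide":[-0.5,0,0.1],"turn":0,"grip":4.5},{"slide":[-0.5,0,0.1],"turn":0,"grip":4.5}]' 30; python3 look.py w5 | grep -v "^to"; python3 -m inch '[{"slide":[0,0,0],"turn":0,"grip":3.0},{"slide":[0,0,0],"turn":0,"grip":3.0},{"slide":[0,0,0],"turn":0,"grip":3.0},{"slide":[0,0,0],"turn":0,"grip":3.0}]' 30
```

```text
time: 9.6
eef_pos: [0.5255, 0.2477, 0.0854]
tcp_rot: [0.788, 0.615, 0.002, 0.001]
contact_force: [-1.2, 0.6, 0.3]
opening: 0.528
finger_force: 0.7
t 9.6 tcp [0.5255 0.2477 0.0854] yaw_y -0.246 q [0.27 0.24 1.92 0.   0.98 0.51] F [-1.2  0.6  0.3]
can 9480 [266. 287.] (array([0.5135, 0.248 ]), array([0.0481, 0.0485]), -0.261) 0.1166
can 1430 [352. 284.] (array([0.5545, 0.2407]), array([0.0258, 0.0141]), 1.314) 0.1211
knob 2848 [275. 109.] (array([0.5398, 0.3192]), array([0.0111, 0.0443]), -0.421) 0.1014
knob 474 [276. 232.] (array([0.5268, 0.2674]), array([0.004 , 0.0327]), -0.334) 0.1008
time: 10.05
eef_pos: [0.5226, 0.2484, 0.0848]
tcp_rot: [0.789, 0.614, -0.001, -0.002]
contact_force: [-8.8, 1.4, 7.9]
opening: 0.395
finger_force: 32.1
```

```bash
python3 -m inch '[{"slide":[-0.3,-0.2,-0.15],"turn":0.02,"grip":3},{"slide":[-0.6,-0.2,-0.3],"turn":0.02,"grip":3},{"slide":[-0.8,-0.2,-0.3],"turn":0.02,"grip":3},{"slide":[-0.8,-0.2,-0.3],"turn":0.02,"grip":3}]';python3 -m inch '[{"slide":[-0.2,0,0],"turn":0,"grip":3},{"slide":[-0.4,0,0],"turn":0,"grip":3},{"slide":[-0.4,0,0],"turn":0,"grip":3}]'
```

```text
time: 10.45
eef_pos: [0.5198, 0.2441, 0.0857]
tcp_rot: [0.796, 0.606, 0.003, -0.004]
contact_force: [-0.1, 13.4, -4.9]
opening: 0.396
finger_force: 31.9
time: 10.75
eef_pos: [0.5189, 0.2408, 0.0861]
tcp_rot: [0.796, 0.606, 0.004, -0.004]
contact_force: [0.2, 16.1, -5.0]
opening: 0.397
finger_force: 31.9
```

```bash
python3 -m inch '[{"slide":[-0.2,0,0],"turn":0,"grip":3},{"slide":[-0.4,0,0],"turn":0,"grip":3},{"slide":[-0.4,0,0],"turn":0,"grip":3}]';python3 -m inch '[{"slide":[-0.2,0,0],"turn":0,"grip":3},{"slide":[-0.4,0,-0.1],"turn":0,"grip":3},{"slide":[-0.4,0,-0.1],"turn":0,"grip":3}]'; python3 tilt.py t3;python3 look.py w6|grep knob
```

```text
time: 11.05
eef_pos: [0.5179, 0.237, 0.0864]
tcp_rot: [0.796, 0.606, 0.004, -0.004]
contact_force: [-1.1, 15.5, -4.5]
opening: 0.396
finger_force: 32.0
time: 11.35
eef_pos: [0.5166, 0.2326, 0.0868]
tcp_rot: [0.795, 0.606, 0.003, -0.004]
contact_force: [-0.8, 12.9, -5.3]
opening: 0.392
finger_force: 31.6
scene plate (array([0.5253, 0.271 ]), array([0.2107, 0.1219]), 1.306) z 0.02
top plate (array([0.5428, 0.3363]), array([0.0733, 0.118 ]), -0.267) z 0.0195
knob 3148 [283.  67.] (array([0.54  , 0.3192]), array([0.0114, 0.0437]), -0.428) 0.1013
knob 725 [286. 223.] (array([0.5231, 0.2542]), array([0.0051, 0.0339]), -0.253) 0.1007
to knob grip (tool cm) [8.46 0.1  1.48] to relay [0.28 0.34 1.46]
```

```bash
python3 -m inch '[{"slide":[0.4,0,0],"turn":0,"grip":3},{"slide":[0.8,0,0],"turn":0,"grip":3},{"slide":[1.2,0,-0.1],"turn":0,"grip":3},{"slide":[1.2,0,-0.1],"turn":0,"grip":3}]';python3 -m inch '[{"slide":[0.2,0,0],"turn":0,"grip":3},{"slide":[0.4,0,-0.1],"turn":0,"grip":3},{"slide":[0.6,0,-0.1],"turn":0,"grip":3},{"slide":[0.6,0,-0.1],"turn":0,"grip":3}]'
```

```text
time: 11.9
eef_pos: [0.5175, 0.2361, 0.0867]
tcp_rot: [0.794, 0.608, -0.007, 0.001]
contact_force: [-6.5, -9.8, 1.6]
opening: 0.394
finger_force: 32.3
time: 12.3
eef_pos: [0.5184, 0.2406, 0.0866]
tcp_rot: [0.794, 0.608, -0.008, 0.002]
contact_force: [-5.1, -13.9, -1.6]
opening: 0.391
finger_force: 31.9
```

```bash
python3 -m inch '[{"slide":[0.2,0,-0.15],"turn":0,"grip":3},{"slide":[0.4,0,-0.3],"turn":0,"grip":3},{"slide":[0.4,0,-0.3],"turn":0,"grip":3}]';python3 -m inch '[{"slide":[0.2,0,-0.1],"turn":0,"grip":3},{"slide":[0.4,0,-0.2],"turn":0,"grip":3},{"slide":[0.4,0,-0.2],"turn":0,"grip":3}]'
```

```text
time: 12.6
eef_pos: [0.5189, 0.2443, 0.0874]
tcp_rot: [0.794, 0.608, -0.008, 0.001]
contact_force: [-3.1, -11.9, -8.7]
opening: 0.392
finger_force: 31.7
time: 12.9
eef_pos: [0.5194, 0.2476, 0.088]
tcp_rot: [0.794, 0.608, -0.009, 0.001]
contact_force: [-2.0, -13.0, -13.6]
opening: 0.4
finger_force: 32.0
```

```bash
python3 tilt.py t4;python3 look.py w7|grep -E "knob|^t "
```

```text
scene plate (array([0.5253, 0.272 ]), array([0.21  , 0.1212]), 1.307) z 0.02
top plate (array([0.5219, 0.3683]), array([0.0702, 0.0332]), 0.032) z 0.0195
t 13.0 tcp [0.5194 0.2476 0.088 ] yaw_y -0.263 q [ 0.27  0.24  1.92 -0.01  1.    0.54] F [ -1.7 -12.5 -14.3]
knob 2821 [286. 105.] (array([0.5399, 0.3193]), array([0.0108, 0.0443]), -0.427) 0.1014
knob 493 [287. 229.] (array([0.5252, 0.2665]), array([0.0036, 0.0328]), -0.234) 0.1007
to knob grip (tool cm) [6.98 0.27 1.41] to relay [-1.2   0.47  1.59]
```

```bash
python3 -m inch '[{"slide":[0.15,0,0.05],"turn":0,"grip":3},{"slide":[0.3,0,0.05],"turn":0,"grip":3},{"slide":[0.5,0,0.05],"turn":0,"grip":3},{"slide":[0.5,0,0.05],"turn":0,"grip":3}]';python3 look.py w8|grep -E "knob|^t "; python3 -m inch '[{"slide":[0.15,0,0],"turn":0,"grip":3},{"slide":[0.3,0,0],"turn":0,"grip":3},{"slide":[0.3,0,0],"turn":0,"grip":3}]';python3 look.py w8|grep -E "knob|^t "
```

```text
time: 13.45
eef_pos: [0.521, 0.2526, 0.0884]
tcp_rot: [0.794, 0.608, -0.009, 0.001]
contact_force: [-3.9, -12.2, -10.9]
opening: 0.393
finger_force: 32.0
t 13.45 tcp [0.521  0.2526 0.0884] yaw_y -0.264 q [ 0.28  0.25  1.91 -0.01  1.    0.55] F [ -3.9 -12.2 -10.9]
knob 2746 [286. 118.] (array([0.5399, 0.3194]), array([0.0111, 0.0442]), -0.427) 0.1014
knob 421 [287. 231.] (array([0.5268, 0.2708]), array([0.0026, 0.0315]), -0.272) 0.1006
to knob grip (tool cm) [6.45 0.25 1.45] to relay [-1.73  0.44  1.63]
time: 13.8
eef_pos: [0.5219, 0.2555, 0.0885]
tcp_rot: [0.794, 0.608, -0.009, 0.001]
contact_force: [-3.5, -12.4, -10.1]
opening: 0.395
finger_force: 31.8
t 13.8 tcp [0.5219 0.2555 0.0885] yaw_y -0.264 q [ 0.28  0.25  1.9  -0.01  1.    0.55] F [ -3.5 -12.4 -10.1]
knob 2712 [286. 126.] (array([0.54  , 0.3194]), array([0.0111, 0.0443]), -0.426) 0.1014
knob 364 [287. 232.] (array([0.5275, 0.2731]), array([0.0032, 0.0313]), -0.276) 0.1007
to knob grip (tool cm) [6.15 0.24 1.47] to relay [-2.03  0.44  1.65]
```

```bash
python3 -m inch '[{"slide":[-0.4,0,0],"turn":0,"grip":3},{"slide":[-0.8,0,-0.1],"turn":0,"grip":3},{"slide":[-1.2,0,-0.2],"turn":0,"grip":3},{"slide":[-1.4,0,-0.2],"turn":0,"grip":3},{"slide":[-1.4,0,-0.2],"turn":0,"grip":3}]';python3 -m inch '[{"slide":[-0.2,0,0],"turn":0,"grip":3},{"slide":[-0.4,0,0],"turn":0,"grip":3},{"slide":[-0.6,0,0],"turn":0,"grip":3},{"slide":[-0.6,0,0],"turn":0,"grip":3}]';python3 look.py w9|grep -E "knob|^t "
```

```text
time: 14.35
eef_pos: [0.52, 0.2486, 0.0918]
tcp_rot: [0.795, 0.607, -0.001, -0.003]
contact_force: [2.1, 6.7, -20.8]
opening: 0.39
finger_force: 32.4
time: 14.75
eef_pos: [0.5192, 0.2442, 0.0933]
tcp_rot: [0.795, 0.606, 0.001, -0.003]
contact_force: [1.2, 9.0, -16.8]
opening: 0.391
finger_force: 32.4
t 14.75 tcp [0.5192 0.2442 0.0933] yaw_y -0.268 q [0.26 0.22 1.93 0.01 0.99 0.52] F [  1.2   9.  -16.8]
knob 2639 [284.  98.] (array([0.5399, 0.3193]), array([0.0113, 0.0443]), -0.413) 0.1014
knob 496 [286. 225.] (array([0.5249, 0.2623]), array([0.0043, 0.0338]), -0.265) 0.1008
to knob grip (tool cm) [7.28 0.17 2.09] to relay [-0.9  0.4  2.1]
```

```bash
cat > top.py <<'E'
from h import *
s=ctrl.get_state(); p,d=ctrl.read_camera("wrist"); C=cloud("wrist",d,s); pi=p.astype(int)
Rm=R.from_quat(s["tcp_rot"]).as_matrix(); g=np.array(s["eef_pos"])-Rm[:,2]*.0187
L=C-g; X=L@Rm[:,1]; Y=L@Rm[:,0]; Z=C[...,2]
def plane(m):
    A=np.c_[X[m],Y[m],np.ones(m.sum())]; z=Z[m]
    for _ in range(3):
        c=np.linalg.lstsq(A,z,rcond=None)[0]; k=abs(A@c-z)<.0015; A,z=A[k],z[k]
    return len(z),c.round(4)
m=(d>0)&(abs(X)<.013)&(Y>-.015)&(Y<.022)&(Z>g[2]+.003)&(Z<g[2]+.03)
print("t",s["time"],"tcp",np.round(s["eef_pos"],4),"F",np.round(s["contact_force"],1),"grip",np.round(s["finger_force"],1))
print("can top: n,[slope x, slope y(tool x), z]",plane(m))
for v in np.array_split(np.sort(Y[m]),1): print("Y range",v[[0,-1]].round(4))
# front face (+y) of foot / edges: print Z histogram along Y strip
for y in np.arange(-.03,.046,.004):
    k=(d>0)&(abs(X)<.01)&(abs(Y-y)<.002)&(Z<g[2]+.03)
    if k.sum(): print(y.round(3),np.percentile(Z[k],[10,50,90]).round(4),end=" ; ")
print()
k=(d>0)&(np.linalg.norm(C[...,:2]-[.54,.3193],axis=-1)<.03)&(Z>.095)&(Z<.106)
print("knob",rect(C[k][:,:2]))
E
python3 top.py
```

```text
t 14.8 tcp [0.5192 0.2442 0.0933] F [  1.7   8.3 -17. ] grip 32.4
can top: n,[slope x, slope y(tool x), z] (4273, array([-0.0053, -0.0257,  0.1218]))
Y range [-0.015   0.0213]
-0.026 [0.1206 0.1211 0.1217] ; -0.022 [0.1212 0.1218 0.1225] ; -0.018 [0.1212 0.1219 0.1226] ; -0.014 [0.1211 0.1218 0.1225] ; -0.01 [0.1212 0.1218 0.1226] ; -0.006 [0.1213 0.122  0.1229] ; -0.002 [0.1213 0.1221 0.1229] ; 0.002 [0.1211 0.1218 0.1226] ; 0.006 [0.1211 0.1217 0.1225] ; 0.01 [0.121  0.1217 0.1224] ; 0.014 [0.121  0.1217 0.1224] ; 0.018 [0.1192 0.121  0.1221] ; 0.022 [0.0626 0.096  0.1171] ; 0.026 [0.0602 0.0616 0.0625] ; 0.03 [0.0264 0.0448 0.0615] ; 0.034 [0.0257 0.0269 0.0285] ; 0.038 [0.0252 0.0262 0.028 ] ; 0.042 [0.0196 0.0206 0.025 ] ; 
knob (array([0.5398, 0.3192]), array([0.0113, 0.0443]), -0.425)
```

Both blades are still held, 6.8 mm out and nearly upright. With a fairly strong pull the stand slides before the relay tips, so I'll use that to ease the stand back to where it was.

```bash
python3 -m inch '[{"slide":[0,0,-0.05],"turn":0,"grip":3},{"slide":[0,0.1,-0.15],"turn":0,"grip":3},{"slide":[-0.2,0.2,-0.15],"turn":-0.01,"grip":3},{"slide":[-0.4,0.3,-0.15],"turn":-0.02,"grip":3},{"slide":[-0.4,0.3,-0.15],"turn":-0.02,"grip":3}]' 45;python3 top.py
```

```text
time: 15.35
eef_pos: [0.5196, 0.2398, 0.0934]
tcp_rot: [0.789, 0.614, -0.001, -0.004]
contact_force: [-0.4, 10.5, -19.6]
opening: 0.389
finger_force: 47.1
t 15.35 tcp [0.5196 0.2398 0.0934] F [ -0.4  10.5 -19.6] grip 47.1
can top: n,[slope x, slope y(tool x), z] (4264, array([-0.0102, -0.0255,  0.1218]))
Y range [-0.015   0.0215]
-0.026 [0.1205 0.1212 0.1217] ; -0.022 [0.1212 0.1219 0.1225] ; -0.018 [0.1212 0.1219 0.1228] ; -0.014 [0.1211 0.1218 0.1226] ; -0.01 [0.1212 0.1218 0.1226] ; -0.006 [0.1214 0.1221 0.1229] ; -0.002 [0.1213 0.1222 0.123 ] ; 0.002 [0.1211 0.1219 0.1227] ; 0.006 [0.1211 0.1219 0.1226] ; 0.01 [0.121  0.1218 0.1226] ; 0.014 [0.121  0.1218 0.1225] ; 0.018 [0.1193 0.121  0.1221] ; 0.022 [0.0625 0.0961 0.1171] ; 0.026 [0.0467 0.0615 0.0625] ; 0.03 [0.0264 0.0449 0.0617] ; 0.034 [0.0256 0.0267 0.0287] ; 0.038 [0.0255 0.0265 0.028 ] ; 0.042 [0.0197 0.0207 0.0252] ; 
knob (array([0.5398, 0.3151]), array([0.0113, 0.0443]), -0.409)
```

```bash
sed -i '/np.arange/,/^print()/d' top.py; python3 -m inch '[{"slide":[-0.1,0.15,0],"turn":0,"grip":3},{"slide":[-0.2,0.25,0],"turn":0,"grip":3},{"slide":[-0.2,0.25,0],"turn":0,"grip":3}]';python3 top.py
```

```text
time: 15.7
eef_pos: [0.5205, 0.2379, 0.0934]
tcp_rot: [0.789, 0.614, -0.001, -0.006]
contact_force: [-2.9, 11.8, -18.0]
opening: 0.387
finger_force: 47.4
t 15.7 tcp [0.5205 0.2379 0.0934] F [ -2.9  11.8 -18. ] grip 47.4
can top: n,[slope x, slope y(tool x), z] (4294, array([-0.0122, -0.0243,  0.1218]))
Y range [-0.015   0.0212]
knob (array([0.5398, 0.3134]), array([0.0112, 0.0444]), -0.419)
```

```bash
python3 -m inch '[{"slide":[0,0,0.25],"turn":0,"grip":3},{"slide":[-0.2,-0.1,0.3],"turn":0,"grip":3},{"slide":[-0.4,-0.1,0.3],"turn":0,"grip":3},{"slide":[-0.4,-0.1,0.3],"turn":0,"grip":3}]';python3 top.py; python3 -m inch '[{"slide":[-0.2,0,0],"turn":0,"grip":3},{"slide":[-0.4,0,0],"turn":0,"grip":3},{"slide":[-0.4,0,0],"turn":0,"grip":3}]';python3 top.py
```

```text
time: 16.15
eef_pos: [0.5202, 0.2357, 0.0936]
tcp_rot: [0.79, 0.614, 0.001, -0.006]
contact_force: [-4.0, 13.7, -9.4]
opening: 0.391
finger_force: 48.6
t 16.15 tcp [0.5202 0.2357 0.0936] F [-4.  13.7 -9.4] grip 48.6
can top: n,[slope x, slope y(tool x), z] (4197, array([-0.0124, -0.0024,  0.122 ]))
Y range [-0.015   0.0215]
knob (array([0.5397, 0.3134]), array([0.0113, 0.0445]), -0.42)
time: 16.5
eef_pos: [0.5195, 0.232, 0.0942]
tcp_rot: [0.79, 0.614, 0.002, -0.006]
contact_force: [-4.6, 13.4, -7.3]
opening: 0.389
finger_force: 48.9
t 16.5 tcp [0.5195 0.232  0.0942] F [-4.6 13.4 -7.3] grip 48.9
can top: n,[slope x, slope y(tool x), z] (4026, array([-0.0171,  0.0306,  0.1225]))
Y range [-0.015  0.022]
knob (array([0.5399, 0.3134]), array([0.0114, 0.0443]), -0.42)
```

```bash
python3 -m inch '[{"slide":[-0.2,0,0],"turn":0,"grip":3},{"slide":[-0.4,0,0],"turn":0,"grip":3},{"slide":[-0.4,0,0],"turn":0,"grip":3}]';python3 top.py; python3 -m inch '[{"slide":[-0.2,0,-0.05],"turn":0,"grip":3},{"slide":[-0.4,0,-0.05],"turn":0,"grip":3},{"slide":[-0.4,0,-0.05],"turn":0,"grip":3}]';python3 top.py
```

```text
time: 16.85
eef_pos: [0.5183, 0.2271, 0.0945]
tcp_rot: [0.789, 0.614, 0.0, -0.005]
contact_force: [-5.6, 11.0, -2.0]
opening: 0.384
finger_force: 49.4
t 16.85 tcp [0.5183 0.2271 0.0945] F [-5.6 11.  -2. ] grip 49.4
can top: n,[slope x, slope y(tool x), z] (3890, array([-0.0173,  0.0609,  0.1227]))
Y range [-0.015  0.022]
knob (array([0.54  , 0.3133]), array([0.0113, 0.0439]), -0.421)
time: 17.2
eef_pos: [0.5176, 0.2234, 0.0952]
tcp_rot: [0.789, 0.614, 0.001, -0.005]
contact_force: [-7.5, 6.8, -3.2]
opening: 0.39
finger_force: 49.4
t 17.2 tcp [0.5176 0.2234 0.0952] F [-7.5  6.8 -3.2] grip 49.4
can top: n,[slope x, slope y(tool x), z] (3632, array([-0.0213,  0.1029,  0.1234]))
Y range [-0.015  0.022]
knob (array([0.5399, 0.3135]), array([0.0114, 0.0438]), -0.42)
```

```bash
python3 -m inch '[{"slide":[0.3,0,-0.1],"turn":0,"grip":3},{"slide":[0.6,0,-0.2],"turn":0,"grip":3},{"slide":[1,0,-0.3],"turn":0,"grip":3},{"slide":[1.2,0,-0.3],"turn":0,"grip":3},{"slide":[1.2,0,-0.3],"turn":0,"grip":3}]';python3 top.py
```

```text
time: 17.75
eef_pos: [0.5188, 0.2289, 0.0965]
tcp_rot: [0.788, 0.616, -0.007, -0.001]
contact_force: [-8.3, -5.2, -2.8]
opening: 0.395
finger_force: 48.9
t 17.75 tcp [0.5188 0.2289 0.0965] F [-8.3 -5.2 -2.8] grip 48.9
can top: n,[slope x, slope y(tool x), z] (3898, array([-0.0193,  0.0606,  0.1246]))
Y range [-0.015  0.022]
knob (array([0.54  , 0.3135]), array([0.0115, 0.0442]), -0.419)
```

```bash
python3 -m inch '[{"slide":[0.2,-0.1,-0.1],"turn":0,"grip":3},{"slide":[0.4,-0.2,-0.2],"turn":0,"grip":3},{"slide":[0.6,-0.2,-0.2],"turn":0,"grip":3},{"slide":[0.6,-0.2,-0.2],"turn":0,"grip":3}]';python3 top.py
```

```text
time: 18.2
eef_pos: [0.5201, 0.2346, 0.0987]
tcp_rot: [0.788, 0.616, -0.005, 0.001]
contact_force: [-1.9, -7.9, -4.9]
opening: 0.387
finger_force: 48.3
t 18.2 tcp [0.5201 0.2346 0.0987] F [-1.9 -7.9 -4.9] grip 48.3
can top: n,[slope x, slope y(tool x), z] (3967, array([-0.0109,  0.0418,  0.1267]))
Y range [-0.015   0.0219]
knob (array([0.5399, 0.3134]), array([0.0114, 0.0444]), -0.416)
```

```bash
python3 -m inch '[{"slide":[0.2,0,0],"turn":0,"grip":3},{"slide":[0.4,0,0],"turn":0,"grip":3},{"slide":[0.4,0,0],"turn":0,"grip":3}]';python3 top.py
```

```text
time: 18.55
eef_pos: [0.5248, 0.2419, 0.1015]
tcp_rot: [0.788, 0.615, 0.002, 0.001]
contact_force: [-0.5, 0.9, -1.9]
opening: 0.389
finger_force: 48.7
t 18.55 tcp [0.5248 0.2419 0.1015] F [-0.5  0.9 -1.9] grip 48.7
can top: n,[slope x, slope y(tool x), z] (3924, array([-0.0006,  0.0548,  0.1296]))
Y range [-0.015  0.022]
knob (array([0.5399, 0.3135]), array([0.0108, 0.0442]), -0.42)
```

Run:
```python
from h import *
# slope bias: seated can, w3 image
f=np.load("pics/w3.npz"); d=f["d"]; th=-.245
s=dict(eef_pos=[.5204,.2329,.1732],tcp_rot=[.788,.615,0,0])
C=cloud("wrist",d,s); c=np.array([.5212,.234]); L=C[...,:2]-c
X=L@[np.cos(th),np.sin(th)];Y=L@[-np.sin(th),np.cos(th)]
m=(d>0)&(abs(X)<.013)&(Y>-.02)&(Y<.02)&(abs(C[...,2]-.115)<.006)
A=np.c_[X[m],Y[m],np.ones(m.sum())]
print(np.linalg.lstsq(A,C[...,2][m],rcond=None)[0].round(4))
t=np.array([.5194,.234,.1015+.004])-[.5248,.2419,.1015]
Rm=R.from_quat([.788,.615,.002,.001]).as_matrix();print((Rm.T@t*100).round(2))
```

```text
[ 0.001  -0.0016  0.1156]
[-0.9  -0.33 -0.4 ]
```

The relay is free, with the stand back in place, but it leans about 3° toward -y. I'll press its low blade lightly on the solid socket top to level it.

```bash
python3 -m inch '[{"slide":[0,-0.3,0.2],"turn":0,"grip":3},{"slide":[0,-0.3,0.4],"turn":0,"grip":3},{"slide":[0,-0.3,0.6],"turn":0,"grip":3},{"slide":[0.2,-0.3,0.6],"turn":0,"grip":3},{"slide":[0.4,-0.3,0.6],"turn":0,"grip":3},{"slide":[0.5,-0.3,0.6],"turn":0,"grip":3}]';python3 top.py
```

```text
time: 19.2
eef_pos: [0.5248, 0.2464, 0.0993]
tcp_rot: [0.788, 0.616, 0.002, 0.003]
contact_force: [-0.9, -3.1, 13.4]
opening: 0.391
finger_force: 51.1
t 19.2 tcp [0.5248 0.2464 0.0993] F [-0.9 -3.1 13.4] grip 51.1
can top: n,[slope x, slope y(tool x), z] (4220, array([0.0074, 0.0052, 0.1276]))
Y range [-0.015  0.022]
knob (array([0.5399, 0.3136]), array([0.0111, 0.0442]), -0.42)
```

```bash
python3 -m inch '[{"slide":[0,0,-0.4],"turn":0,"grip":3},{"slide":[0,0,-0.8],"turn":0,"grip":3},{"slide":[0,0,-1.2],"turn":0,"grip":3},{"slide":[-0.4,-0.1,-1.2],"turn":0,"grip":3},{"slide":[-0.9,-0.2,-1.2],"turn":0,"grip":3},{"slide":[-1.4,-0.2,-1.2],"turn":0,"grip":3},{"slide":[-1.4,-0.2,-1.2],"turn":0,"grip":3},{"slide":[-1.4,-0.2,-1.2],"turn":0,"grip":3}]';python3 top.py; python3 tilt.py t9
python3 - <<'E'
from h import *
p,_=ctrl.read_camera("scene"); cv2.imwrite("pics/f1.png",cv2.resize(p[120:340,160:400],None,fx=2.6,fy=2.6)[:,:,::-1])
E
```

```text
time: 20.05
eef_pos: [0.5161, 0.2333, 0.1056]
tcp_rot: [0.789, 0.615, -0.0, -0.0]
contact_force: [-0.5, -0.3, -1.6]
opening: 0.386
finger_force: 49.0
t 20.05 tcp [0.5161 0.2333 0.1056] F [-0.5 -0.3 -1.6] grip 49.0
can top: n,[slope x, slope y(tool x), z] (4175, array([-0.0018,  0.0123,  0.1338]))
Y range [-0.015   0.0219]
knob (array([0.5398, 0.3134]), array([0.0115, 0.0445]), -0.425)
scene plate (array([0.5256, 0.265 ]), array([0.2111, 0.1214]), 1.31) z 0.0199
top plate (array([0.5448, 0.3385]), array([0.0573, 0.1177]), -0.256) z 0.0195
```

View pics/f1.png

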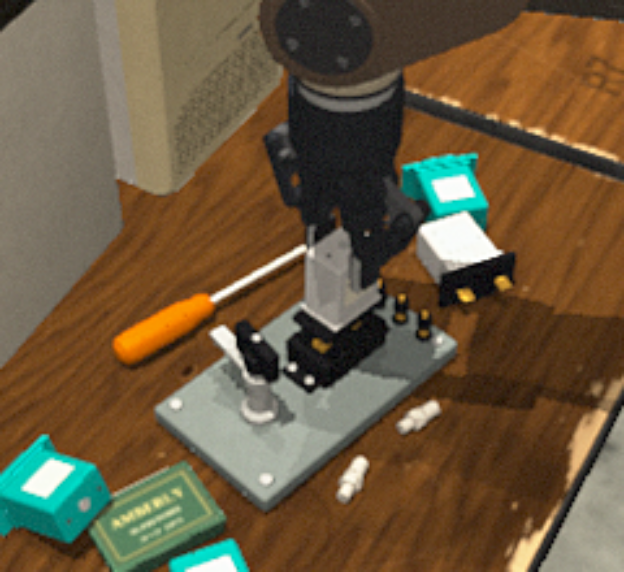

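The final view shows the relay upright above its socket at (340,285), its blades visible at (320,340). The stand is back in place and nothing else looks disturbed. One 2 mm centring nudge, then hand in.

```bash
python3 -m inch '[{"slide":[0.1,0.2,0],"turn":0,"grip":3},{"slide":[0.1,0.2,0],"turn":0,"grip":3},{"slide":[0.1,0.2,0],"turn":0,"grip":3}]'; python3 top.py; python3 -c "
from plant import ctrl
print(ctrl.sign_off())"
```

```text
time: 20.55
eef_pos: [0.5186, 0.2342, 0.1059]
tcp_rot: [0.788, 0.615, 0.0, 0.0]
contact_force: [0.3, 0.2, -2.1]
opening: 0.387
finger_force: 49.0
t 20.55 tcp [0.5186 0.2342 0.1059] F [ 0.3  0.2 -2.1] grip 49.0
can top: n,[slope x, slope y(tool x), z] (4180, array([-0.0012,  0.0107,  0.1341]))
Y range [-0.015  0.022]
knob (array([0.5398, 0.3134]), array([0.0113, 0.0444]), -0.423)
the job is handed in; nothing more can be done
None
```

The relay is out and handed in at 20.6 s: held within about 1° of upright, straight above its socket with the blades about 6 mm clear, and the hold-down finger is well off the foot; the stand slid about 7 mm during rocking, and I eased it back to within about 2 mm of where it was.

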